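# Drive a stuck resin mount out of its mould

### The arm

A 6-joint arm with a two-finger parallel gripper is mounted at the origin on a cart in front of the work surface, level with it; the furniture and walls round the work are solid. World frame = base frame: x ahead of the robot, y to its left, z up, the work surface at z = 0. Lengths are in m, angles in rad, forces in N, time in s.
With the tool pointing down it reaches from about 0.325 to 0.775 m from the base axis. Payload 5.5 kg.
Tool frame: the origin (TCP) lies between the finger pads; the fingertips stand r.nose_length ahead of it and the grasp point (between the pads) lies 8 mm behind it (r.nose_length is the distance from the TCP to the fingertips, in m); z points along the fingers, y is the line along which they close (so a half turn about z gives the same grasp; the last joint's range is limited). The gripper opens to 85 mm and grips with 20 to 120 N. Pads are 22 mm wide; open, the fingers measure 114 mm over their backs; the gripper's body (76 mm by 85 mm) begins 54 mm behind the grasp point. The pads swing forward as they close: fully open they stand 13 mm farther back than shut.
Start: joints at [-0.057, 0.091, 1.231, -0, 1.82, -0.057], TCP at [0.6, -0, 0.242] pointing down, gripper open.
Joint ranges: [-2.87, 2.87], [-0.86, 2.18], [0.17, 2.46], [-1.51, 4.65], [0.06, 2.69], [-2.65, 2.65]. Speed limits (rad/s): [2.57, 2.57, 3.01, 3.14, 3.14, 3.14].

### API

Orientations are given as a unit quaternion [w, x, y, z].
In Python, from workcell import r, release, close, inverse_kinematics, monitor, cams, order gives the robot as it stands. Calls block until the motion is done:
- r.move_ptp(position, orientation): joint-space move of the TCP to a pose.
- r.move_linear(position, rotation=None, vel=0.15, until_force=None): straight line of the TCP; rotation=None keeps the orientation; vel is the mean speed in m/s. With until_force (N) it stops when the force on the tool has changed by that much, and returns True; else False.
- r.move_joints(angles): joint-space move.
- release() and close(squeeze=None): open the fingers fully, or close them until they stop; squeeze is the grip in N (None keeps the last).
- r.dwell(seconds).
- inverse_kinematics(position, orientation): joint angles nearest the present ones, or None.
- monitor.read_state(): the state.
- cams.read_camera(name): name is "scene" or "side" or "wrist"; returns a dict with "image" (384x512x3 uint8, red, green, blue), "fov_y" (degrees; the focal length in pixels is half the picture's height over the tangent of half this angle, whatever the lens; pixels are square), "cx", "cy" (the principal point, pixels), "rvec" (rotation vector, rad) and "tvec" (3), from world to camera coordinates, as OpenCV has them; the wrist camera has in their place "T_tool_cam" (4x4, takes a point from camera to tool coordinates, whose origin is the TCP and whose axes are the flange's). Camera axes: x right, y down, z forward; pixel columns grow to the right and rows downward; lengths in m; the calibration is good to about 2 mm. A picture is of the moment at which its call begins: read the wrist's pose just before it. There is no depth.
A pose or a line that the arm cannot do raises r.Unreachable and nothing moves.
- order.close_job(): hands the job in; it is judged then, once.
The state is a dict: "time_s": time; "qpos": joint angles; "joint_velocities": joint speeds; "tau": joint torques, N m; "tool_pos": TCP position; "tool_rot": TCP orientation; "force": force on the tool from outside, world axes, zero at the start; "moment": the same for the moment, N m; "gripper_width": finger opening in m; "grip_force": force on a finger pad.
Only numpy, scipy, OpenCV 4.12 (cv2) and the standard library are available. Lean on these libraries where they do the work, as an engineer would, in place of code of your own. Each camera call takes 0.05 s, during which the arm holds its last target. There are 200 camera calls.

### The job

The green resin mount is stuck in its steel mould on the demoulding stand, and the red one from before still lies on the catch rails: lift the red one off and lay it in the blue tray, then drive the green one right out of the mould onto the empty rails with the brass drift, pushing its thin nose through the small knock-out hole in the mould's bottom. At the end the drift lies in the two black V notches of the stand, nose towards the end stop, and both mounts lie on their sides on the floor of the tray. Do not shift the wash bottle and grease pot beside the tray or the dropper bottle and beaker behind the stand.

Things in the scene. Friction and masses are not known exactly. Their poses are not given: they have to be found in the camera images.
- stand: Fixed demoulding stand on an aluminium plate 160 (x) x 190 (y) mm, top 18 mm up. Origin on the bench, under own x = 0, y = 0; plate x -80 to 80, y -105 to 85 mm. Own z up, own +y (within 0.35 rad of world +y) is the way a mount leaves the mould. Mould and rails stand over own x = +40 mm, the drift's V notches over x = -55 mm
- knockout_hole (a point): centre of the round 22 mm knock-out hole, on the outer face of the mould's 8 mm thick bottom (stand's own [40, -100, 70] mm); turned like the stand, +y goes into the hole along the level bore axis. The steel mould is 60 mm across, 82 mm long, bore 42 mm; its clamp's ears reach 114 mm up, 41 mm along
- mould_mouth (a point): centre of the mould's open end on the bore axis (stand's own [40, -18, 70] mm), 82 mm from the knock-out hole; turned like the stand
- rails_mid (a point): middle of a mount lying midway on the catch rails (stand's own [40, 27, 68] mm); turned like the stand. Rails: two 8 mm rods 25 mm apart, from the mould's mouth 90 mm on to the end stop plate (50 mm wide, 80 mm high), open at the sides, free below to the plate; room for one mount only
- cradle (a point): where the drift's origin is when it lies in the V notches, nose towards the stand's +y (stand's own [-55, -43, 55] mm); turned like the stand. Notches, 10 mm thick, under the grip 45 mm behind this point and under the nose 95 mm before it; 90 degree V's, arms up to 60 mm high, 30 to 37 mm apart at the top
- green_mount: green resin cylinder, 40 mm across, 60 mm long, about 0.15 kg, axis along own y, origin in its middle. At first tight in the mould, its rear end 0 to 6 mm from the inner face of the bottom: it takes about 8 to 16 N to slide until its rear end is some 15 mm short of the mouth, then it slides easily onto the rails (1 mm lower)
- red_mount: red cast resin cylinder, same sizes and axes, at first lying on the catch rails
- drift: brass drift 190 mm long, 0.3 kg or so, along own y, origin on its axis near its centre of mass: eight-sided grip 24 mm across flats from y = -62 to +18 mm, then a round nose 14 mm across to y = +128 mm; at first it lies level on the bench on its grip (axis 12 mm up), nose within 0.6 rad of the world's +y
- drift_tip (a point): end of the drift's nose, on its axis (own y = +128 mm)
- tray: light blue open tray 115 (x) x 170 (y) mm, 20 mm high, walls 3 to 4 mm, floor 5 mm thick, loose, 0.5 kg; origin under its middle, own z up
- wash_bottle: white wash bottle with a red cap and bent spout, 63 x 94 mm, 178 mm high, leave alone; origin under its middle
- dropper_bottle: brown dropper bottle with black dropper, 33 mm across, 102 mm high, leave alone; origin under its middle
- beaker: clear glass beaker, 55 mm across, 68 mm high, leave alone; origin under its middle
- grease_pot: white and tan round pot, 62 mm across, 35 mm high, leave alone; origin under its middle
- hardness_tester: white bench hardness tester, fixed, left of the stand: it fills about x 0.37 to 0.97 m, y 0.23 to 0.48 m in the world, 0.1 m high at its front, 0.8 m at the back; between the arm's start and the work, so go round its front or high over it
There are look-alikes about, which are no part of the job. Of the things that look like the red_mount, the largest one is meant.

How it is judged:
On the way, in this order (a step that is already met when the one before it is completed fails the run):
1. the red mount is off the catch rails (horizontal distance between red_mount and rails_mid above 0.08 m), for 0.2 s.
2. the drift's nose, inside the mould, pushes on the green mount (contact force between drift and green_mount above 1 N and y of drift_tip in the frame of knockout_hole above 0.006 m and y of green_mount in the frame of mould_mouth below -0.005 m), for 0.1 s.
3. the green mount lies on the catch rails, its whole length out of the mould (y of green_mount in the frame of mould_mouth between 0.0302 and 0.065 m and distance between green_mount and rails_mid below 0.03 m and angle between the y axis of green_mount and the y axis of stand, either way round below 0.12 rad), for 0.2 s.
At the end, for the whole second after the job is handed in: Both mounts lie on their sides, still, on the tray's floor (middles within 45 mm of its middle across, 70 mm along), the tray level; the drift lies still in both V notches, nose towards the end stop, within 20 mm of its place and parallel within 0.08 rad (x of red_mount in the frame of tray between -0.045 and 0.045 m and y of red_mount in the frame of tray between -0.07 and 0.07 m and z of red_mount in the frame of tray between 0.015 and 0.03 m and x of green_mount in the frame of tray between -0.045 and 0.045 m and y of green_mount in the frame of tray between -0.07 and 0.07 m and z of green_mount in the frame of tray between 0.015 and 0.03 m and angle between red_mount's own y axis and vertical between 1.4 and 1.74 rad and angle between green_mount's own y axis and vertical between 1.4 and 1.74 rad and angle between tray's own z axis and vertical below 0.1 rad and distance between drift and cradle below 0.02 m and y of drift_tip in the frame of cradle above 0.1 m and z of drift in the frame of cradle below 0.005 m and angle between the y axis of drift and the y axis of stand, either way round below 0.08 rad and linear speed of each of red_mount, green_mount, drift below 0.02 m/s); the robot touches nothing.
It fails at once if the wash bottle, dropper bottle, beaker or grease pot is shifted by more than 15 mm or tipped (distance of any of wash_bottle, dropper_bottle, beaker, grease_pot from where it was at the start of the episode above 0.015 m or angle between any of wash_bottle, dropper_bottle's own z axis and vertical above 0.3 rad).
It also fails if it takes over 72 s, if anything falls off the work surface, if the arm or the gripper's body presses on something with over 40 N, if the wrist force passes 120 N, or if a joint passes its speed limit or range.

## Working session

There is one attempt and no reset: what is moved stays moved. The work goes in short steps, each a Python script; the robot and the scene stay as the last script left them, time stands still between calls to the robot, and variables do not carry over. Pictures are saved under pics/ and viewed, at most 10 in all, crops included, and the job is handed in when it is done.

```bash
ls; mkdir -p pics
cat > h.py <<'E'
import numpy as np,cv2
from workcell import r,release,close,inverse_kinematics,monitor,cams,order
from scipy.spatial.transform import Rotation as R
def cam(name):
    s=monitor.read_state(); c=cams.read_camera(name); im=np.array(c["image"]); f=im.shape[0]/2/np.tan(np.radians(c["fov_y"])/2)
    if name=="wrist":
        q=np.array(s["tool_rot"]); T=np.eye(4); T[:3,:3]=R.from_quat(q[[1,2,3,0]]).as_matrix(); T[:3,3]=s["tool_pos"]
        M=np.linalg.inv(T@np.array(c["T_tool_cam"]))
    else:
        M=np.eye(4); M[:3,:3]=R.from_rotvec(np.ravel(c["rvec"])).as_matrix(); M[:3,3]=np.ravel(c["tvec"])
    K=np.array([[f,0,c["cx"]],[0,f,c["cy"]],[0,0,1.]])
    return im,K,M
def ray(K,M,uv):
    d=M[:3,:3].T@np.linalg.solve(K,[uv[0],uv[1],1.]); return -M[:3,:3].T@M[:3,3],d/np.linalg.norm(d)
def onz(K,M,uv,z):
    o,d=ray(K,M,uv); return o+d*(z-o[2])/d[2]
def tri(*v):  # (K,M,uv)...
    A=np.zeros((3,3));b=np.zeros(3);L=[ray(*x) for x in v]
    for o,d in L: P=np.eye(3)-np.outer(d,d);A+=P;b+=P@o
    p=np.linalg.solve(A,b); return p,max(np.linalg.norm((np.eye(3)-np.outer(d,d))@(p-o)) for o,d in L)
def proj(K,M,p):
    q=K@(M[:3,:3]@np.asarray(p)+M[:3,3]); return q[:2]/q[2]
def save(im,n): cv2.imwrite(f"pics/{n}.png",im[:,:,::-1])
E
python3 - <<'E'
from h import *
s=monitor.read_state();print(s["time_s"],s["tool_pos"],s["tool_rot"],s["gripper_width"],r.nose_length)
a=[]
for n in("scene","side","wrist"):
    im,K,M=cam(n);save(im,n+"0");a.append(im);print(n,K[0,0],K[:2,2],-M[:3,:3].T@M[:3,3],M[2,:3])
E
```

```text
pics
0.0 [5.99734063e-01 3.43871968e-05 2.41134678e-01] [-7.48196388e-04  7.07091094e-01  7.07121784e-01 -6.38769236e-04] 0.08533496115683473 0.011
scene 450.13427882673847 [248.01711385 187.02532431] [-0.34234183  0.57622389  0.94291509] [ 0.64299392 -0.46885075 -0.6055888 ]
side 451.4309796661653 [256.08957147 188.53985012] [0.11869257 1.1690006  1.17389825] [ 0.25979507 -0.72886273 -0.63345533]
wrist 298.28638798642754 [256.34303695 193.89469224] [0.59984498 0.07658429 0.37299857] [-0.00237794 -0.30331404 -0.95288768]
```

```bash
sleep 2; ls pics
```

```text
scene0.png
side0.png
wrist0.png
```

View pics/scene0.png

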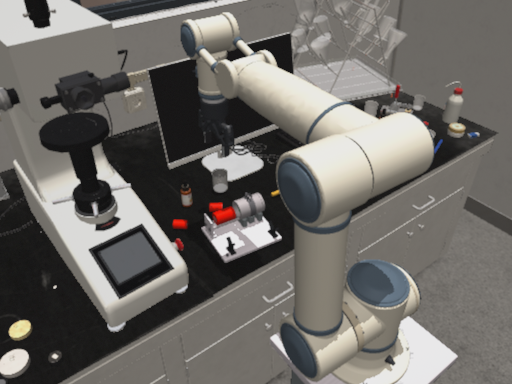

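View pics/side0.png

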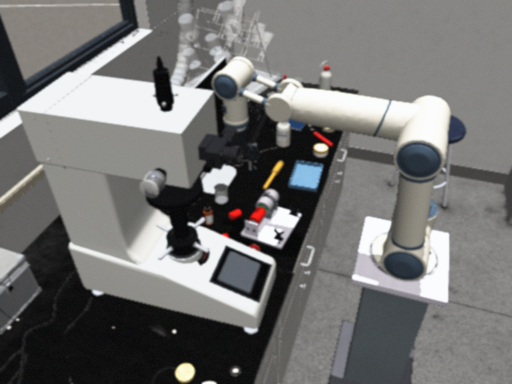

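View pics/wrist0.png

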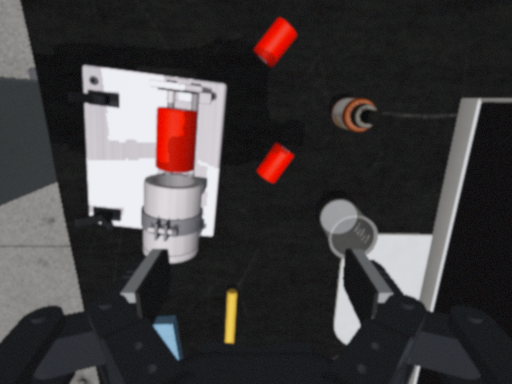

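Scene/side show the stand at scene (240,225), with its rails pointing to the tester. The wrist view has up=+y and right=+x: red mount on the rails at (176,139), mould at (172,215), drift at (230,317), tray corner at (168,338), two small red look-alikes at (275,42) and (275,163), dropper at (354,113) and beaker at (348,230). I'll move the wrist camera over the work for better views.

```bash
cat >> h.py <<'E'
def qd(th=0):  # tool down, tool y (closing line) at angle th from world x ; tool x near world y
    m=np.array([[-np.sin(th),np.cos(th),0],[np.cos(th),np.sin(th),0],[0,0,-1.]]).T
    q=R.from_matrix(np.array([[-np.sin(th),np.cos(th),0],[np.cos(th),np.sin(th),0],[0,0,-1.]]).T.copy()).as_quat() 
    return q[[3,0,1,2]]
def t(): return monitor.read_state()["time_s"]
E
sed -i '/    m=np.array/d' h.py
python3 - <<'E'
from h import *
import pickle
print(R.from_quat(qd(0)[[1,2,3,0]]).as_matrix())
out={}
for i,p in enumerate([(.5,-.04,.36),(.5,0.07,.36),(.5,-.2,.36),(.5,-.3,.36)]):
    try: r.move_ptp(p,qd(0))
    except r.Unreachable as e: print(p,e); continue
    out[i]=cam("wrist"); print(i,t())
pickle.dump(out,open("v.pkl","wb"))
ims=[out[i][0] for i in out]
g=np.vstack([np.hstack(ims[:2]),np.hstack(ims[2:4])]) if len(ims)==4 else np.hstack(ims)
g=cv2.resize(g,(800,600));save(g,"quad")
E
```

```text
[[ 0.  1.  0.]
 [ 1.  0.  0.]
 [ 0.  0. -1.]]
0 0.8833
1 1.45
2 2.55
3 3.0833
```

View pics/quad.png

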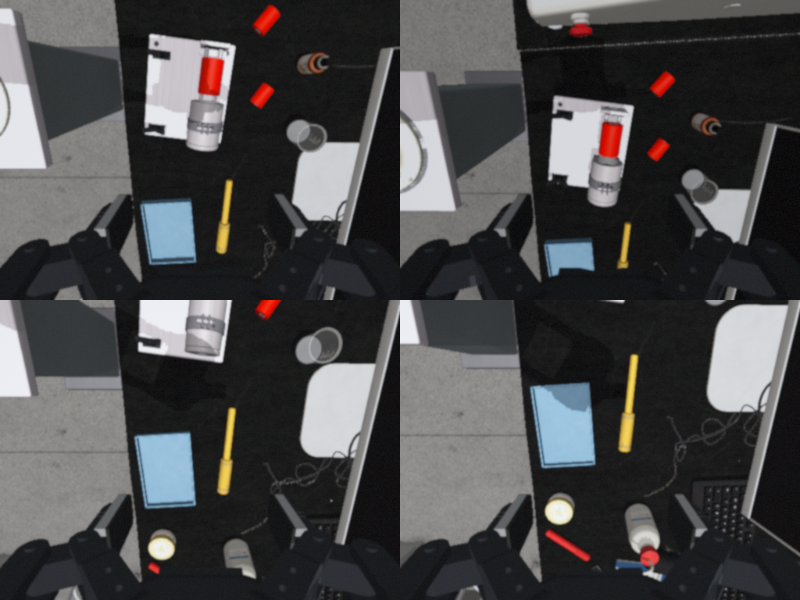

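Quad view (half-size): stand plate at (190,90) in view 0 with red mount (210,75) and mould (205,125); tray (565,425) and drift (628,405) clear in view 3, with grease pot (560,508) and wash bottle (643,535) on the −y side of the tray. Now measuring.

```bash
cat > m.py <<'E'
from h import *
import pickle
V=pickle.load(open("v.pkl","rb"))
def comp(mask,k=None):
    n,l,s,c=cv2.connectedComponentsWithStats(mask.astype(np.uint8)); 
    return [(s[i,4],c[i],l==i,s[i]) for i in sorted(range(1,n),key=lambda i:-s[i,4])]
def hsv(im): return cv2.cvtColor(im,cv2.COLOR_RGB2HSV).astype(int)
def quad(m):
    c=max(cv2.findContours(m.astype(np.uint8),0,2)[0],key=cv2.contourArea); h=cv2.convexHull(c)
    return h
E
python3 - <<'E'
from m import *
D={}
for i in V:
    im,K,M=V[i];h=hsv(im);H,S,Vv=h[...,0],h[...,1],h[...,2]
    b=comp((H>90)&(H<125)&(S>60)&(Vv>60))[0]
    rc=cv2.boxPoints(cv2.minAreaRect(quad(b[2])))
    y=comp((H>15)&(H<32)&(S>130)&(Vv>80))[0]
    pts=np.argwhere(y[2])[:,::-1]; 
    v=np.linalg.svd(pts-pts.mean(0),full_matrices=False)[2][0]; v*=-np.sign(v[1])
    s=(pts-pts.mean(0))@v; tip=pts.mean(0)+v*s.max(); tail=pts.mean(0)+v*s.min()
    # width profile -> centre line at ends
    def cen(a,b_): w=pts[(s>=a)&(s<=b_)]; return w.mean(0)
    tip=cen(s.max()-3,s.max()); tail=cen(s.min(),s.min()+3)
    reds=[(a[0],a[1].round(1),a[3][:4]) for a in comp(((H<8)|(H>172))&(S>150)&(Vv>90))[:4]]
    D[i]=dict(tip=tip,tail=tail)
    print(i,"tray",b[0],rc.round(0).tolist(),"tip",tip.round(1),"tail",tail.round(1),y[0],"red",reds)
    print("  tray z.02",[onz(K,M,p,.02)[:2].round(3).tolist() for p in rc])
    w=(S<60)&(Vv>110)
    cs=[c for c in comp(w) if abs(c[1][0]-(190 if i!=1 else 190)*1.28)<70][:2]
    for c in cs[:1]:
        q=cv2.approxPolyDP(quad(c[2]),6,True)[:,0]; print("  plate",c[0],q.tolist(),[onz(K,M,p,.018)[:2].round(3).tolist() for p in q])
for a,b in((2,3),(0,2)):
  for k in("tip","tail"): 
    p,e=tri((*V[a][1:],D[a][k]),(*V[b][1:],D[b][k])); print(a,b,k,p.round(4),round(e,4))
E
```

```text
0 tray 5377 [[178.0, 257.0], [245.0, 251.0], [252.0, 336.0], [185.0, 341.0]] tip [293.3 231.2] tail [282.6 322.6] 1109 red [(np.int32(1230), array([269.6,  97.3]), array([254,  74,  32,  48], dtype=int32)), (np.int32(753), array([341.5,  24.7]), array([324,   6,  35,  40], dtype=int32)), (np.int32(581), array([335.2, 121.7]), array([320, 106,  31,  33], dtype=int32))]
  tray z.02 [[0.361, -0.231], [0.48, -0.219], [0.491, -0.403], [0.36, -0.417]]
  plate 11924 [[191, 44], [301, 59], [275, 191], [185, 171]] [[0.406, 0.112], [0.564, 0.092], [0.531, -0.109], [0.384, -0.075]]
1 tray 2498 [[182.0, 309.0], [244.0, 300.0], [251.0, 346.0], [189.0, 355.0]] tip [291.2 286.4] tail [282.9 341.8] 568 red [(np.int32(1043), array([268.8, 179.1]), array([255, 157,  30,  45], dtype=int32)), (np.int32(592), array([335.8, 107.3]), array([320,  91,  32,  34], dtype=int32)), (np.int32(482), array([330.3, 191.1]), array([317, 177,  28,  29], dtype=int32)), (np.int32(337), array([231.,  38.]), array([217,  30,  29,  16], dtype=int32))]
  tray z.02 [[0.36, -0.229], [0.477, -0.21], [0.488, -0.318], [0.365, -0
[... 644 characters left out ...]
 0.007]]
3 tray 8012 [[165.0, 109.0], [243.0, 104.0], [251.0, 212.0], [173.0, 217.0]] tip [300.   70.4] tail [286.7 193.5] 1650 red [(np.int32(657), array([214.3, 313.9]), array([186, 294,  58,  41], dtype=int32)), (np.int32(453), array([318.6, 327.4]), array([307, 315,  25,  26], dtype=int32))]
  tray z.02 [[0.361, -0.238], [0.479, -0.23], [0.491, -0.404], [0.359, -0.415]]
  plate 1653 [[307, 262], [318, 270], [332, 310], [303, 323], [291, 271]] [[0.591, -0.502], [0.612, -0.518], [0.644, -0.605], [0.59, -0.635], [0.563, -0.52]]
2 3 tip [ 0.564  -0.1825  0.0146] 0.0002
2 3 tail [ 0.5498 -0.3722  0.0198] 0.0003
0 2 tip [ 0.5638 -0.1824  0.0155] 0.0001
0 2 tail [ 0.5499 -0.3722  0.0197] 0.0003
```

Drift triangulates well (length 190 mm, height ok); plate corners match 160×190 mm. Refining tray, red mount and mould heights.

Run:
```python
from m import *
# tray corners via approx quad
T={}
for i in (2,3):
    im,K,M=V[i];h=hsv(im);b=comp((h[...,0]>90)&(h[...,0]<125)&(h[...,1]>60)&(h[...,2]>60))[0][2]
    h_=quad(b).astype(np.int32)
    for e in range(2,20):
        q=cv2.approxPolyDP(h_,e,True)[:,0]
        if len(q)==4:break
    q=q[np.argsort(np.arctan2(*(q-q.mean(0)).T[::-1]))];T[i]=q
P=[]
for k in range(4):
    p,e=tri((*V[2][1:],T[2][k]),(*V[3][1:],T[3][k]));P.append(p);print("tray",p.round(4),round(e,4))
P=np.array(P);print("ctr",P.mean(0))
# stand
c={0:[[191,44],[301,59],[185,171]],1:[[198,123],[299,137],[190,230]]}
for k in range(3): print("plate",tri((*V[0][1:],c[0][k]),(*V[1][1:],c[1][k])))
yaw=-0.123;O=np.array([.4751,.0181,0]);Rz=R.from_euler("z",yaw).as_matrix()
W=lambda p:O+Rz@(np.array(p)/1000)
# red mount: four corners of the mask
Q={}
for i in(0,1):
    im,K,M=V[i];h=hsv(im);m=comp(((h[...,0]<8)|(h[...,0]>172))&(h[...,1]>150)&(h[...,2]>90))[0][2]
    Q[i]=cv2.boxPoints(cv2.minAreaRect(quad(m)));q=Q[i];Q[i]=q[np.argsort(np.arctan2(*(q-q.mean(0)).T[::-1]))]
    print(i,"red px",Q[i].round(1).tolist(),"rails_mid->",proj(K,M,W((40,27,68))).round(1),"mouth top",proj(K,M,W((40,-18,100))).round(1),"bottom top",proj(K,M,W((40,-100,100))).round(1))
for k in range(4):
    p,e=tri((*V[0][1:],Q[0][k]),(*V[1][1:],Q[1][k]));print("red",p.round(4),round(e,4),"own",(Rz.T@(p-O)*1000).round(1))
im,K,M=V[2];print("v2 bottom top",proj(K,M,W((40,-100,100))))
a=V[0][0][40:200,210:310];b=V[2][0][0:100,210:310]
a=cv2.resize(a,None,fx=3.7,fy=3.7,interpolation=2);b=cv2.resize(b,None,fx=3.7,fy=3.7,interpolation=2);b=np.vstack([b,np.zeros((a.shape[0]-b.shape[0],b.shape[1],3),np.uint8)])
save(np.hstack([a,b]),"mould")
```

```text
tray [ 0.3618 -0.2406  0.0215] 0.0005
tray [ 0.4758 -0.2319  0.008 ] 0.0001
tray [ 0.489  -0.3987  0.0273] 0.0003
tray [ 0.3705 -0.414   0.0121] 0.001
ctr [ 0.42424832 -0.32129481  0.01723543]
plate (array([0.40702734, 0.11172723, 0.01784726]), np.float64(0.001227173228957233))
plate (array([0.56410593, 0.09157719, 0.02243822]), np.float64(0.0003466774095053988))
plate (array([ 0.37736397, -0.08121778, -0.0093232 ]), np.float64(0.0002610845083839804))
0 red px [[259.20001220703125, 72.5999984741211], [285.8999938964844, 76.0], [280.1000061035156, 122.0], [253.39999389648438, 118.69999694824219]] rails_mid-> [270.1  96.4] mouth top [266.3 132.7] bottom top [258.3 192.9]
1 red px [[259.6000061035156, 155.89999389648438], [284.3999938964844, 159.5], [278.20001220703125, 202.5], [253.39999389648438, 198.89999389648438]] rails_mid-> [269.6 176.5] mouth top [266.  213.2] bottom top [258.4 264.4]
red [0.5033 0.0698 0.0664] 0.0 own [21.7 54.8 66.4]
red [0.5385 0.0655 0.0697] 0.0001 own [57.1 54.8 69.7]
red [0.5304 0.0081 0.0908] 0.0004 own [56.1 -3.2 90.8]
red [0.4954 0.0121 0.0875] 0.0005 own [20.9 -3.5 87.5]
v2 bottom top [258.77630516  67.10386701]
```

View pics/mould.png

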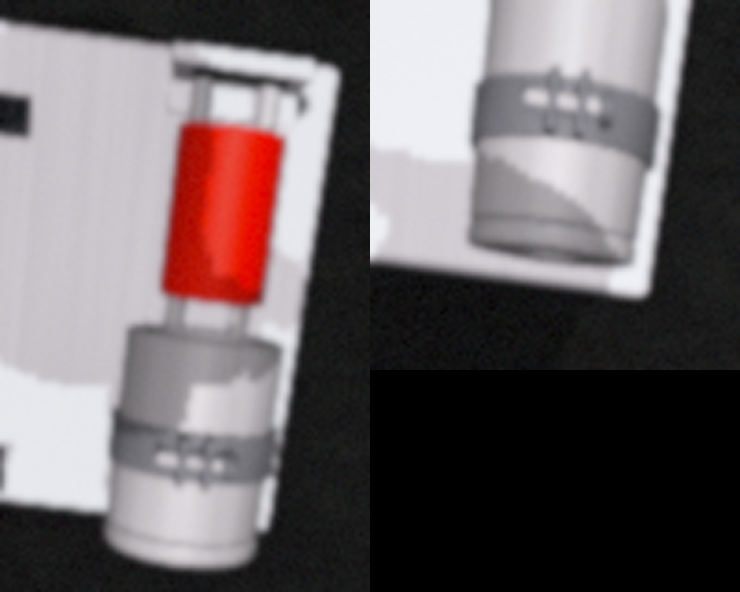

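Mould mouth and bottom rims land where the 100 mm‑top model predicts in both views (crop (181,566) and (552,250)), so the stand pose (0.475, 0.018, yaw −0.123) holds within about 1–2 mm. Moving the red mount.

```bash
cat >> h.py <<'E'
yaw=-0.123;O=np.array([.4748,.0181,0]);Rz=R.from_euler("z",yaw).as_matrix()
W=lambda x,y,z:O+Rz@(np.array([x,y,z])/1000)
tyaw=.07;TO=np.array([.424,-.321,0]);RT=R.from_euler("z",tyaw).as_matrix()
def TR(x,y,z): return TO+RT@(np.array([x,y,z])/1000)
def st(): s=monitor.read_state(); print(round(s["time_s"],2),np.round(s["tool_pos"],4),"w",round(s["gripper_width"],4),"g",np.round(s["grip_force"],1),"F",np.round(s["force"],1))
E
python3 - <<'E'
from h import *
r.move_ptp(W(39.5,26,160),qd(yaw));r.move_linear(W(39.5,26,66),vel=.2);st()
close(60);st()
r.move_linear(W(39.5,26,150),vel=.25);st()
r.move_ptp(TR(0,-37,110),qd(tyaw));r.move_linear(TR(0,-37,30),vel=.2);print(r.move_linear(TR(0,-37,24.5),vel=.03,until_force=6));st()
release();r.move_linear(TR(0,-37,110),vel=.25);st()
E
```

```text
5.17 [0.5179 0.0386 0.0671] w 0.0857 g 0.0 F [-0.2 -0.3  0.2]
5.67 [0.5181 0.0391 0.0676] w 0.037 g 60.1 F [-0.8 -0.7  5.1]
6.15 [0.5173 0.0391 0.1502] w 0.0369 g 60.2 F [-0.3  0.6 -1.5]
False
8.55 [ 0.4267 -0.358   0.0249] w 0.0371 g 60.2 F [ 0.9 -0.6 -2.5]
9.57 [ 0.427  -0.3583  0.1113] w 0.085 g 0.0 F [ 0.7 -0.2 -1. ]
```

Run:
```python
from m import *
p=np.array([.5537,-.3204,.0])
r.move_ptp(p+[0,0,.22],qd(-.0747)); im,K,M=cam("wrist");save(im,"chk")
h=hsv(im);y=comp((h[...,0]>15)&(h[...,0]<32)&(h[...,1]>130)&(h[...,2]>80))[0];pts=np.argwhere(y[2])[:,::-1]
c,_,_,v=None,0,0,None
o=pts[pts[:,1].argsort()];print("tip",onz(K,M,o[:30].mean(0),.012),"tail",onz(K,M,o[-30:].mean(0),.014))
m=comp(((h[...,0]<8)|(h[...,0]>172))&(h[...,1]>150)&(h[...,2]>90))[0];print("red",m[0],[ (RT.T@(onz(K,M,q,.035)-TO)*1000).round(0) for q in cv2.boxPoints(cv2.minAreaRect(quad(m[2])))])
st()
```

```text
tip [ 0.5636791  -0.18134881  0.012     ] tail [ 0.55191626 -0.37566768  0.014     ]
red 1827 [array([-16.,  -7.,  35.]), array([23., -3., 35.]), array([ 23., -70.,  35.]), array([-18., -75.,  35.])]
10.35 [ 0.5523 -0.3206  0.2172] w 0.0853 g 0.0 F [-0.2 -0.8  0.8]
```

View pics/chk.png

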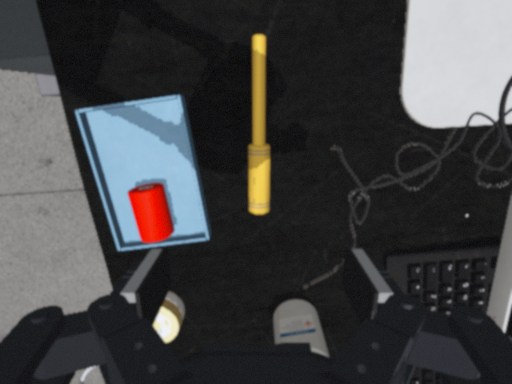

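Red lies on its side in the tray at (150,215); drift at (258,45)–(258,215), undisturbed. Grasping the drift.

Run:
```python
from h import *
p=np.array([.5537,-.3204,.0])
r.move_linear(p+[0,0,.04],vel=.25);r.move_linear(p+[0,0,.0125],vel=.08);r.dwell(.1);st()
close(100);r.dwell(.1);st()
r.move_linear(p+[0,0,.11],vel=.2);st()
G=W(40,-275,110) ; r.move_ptp(G,qd(yaw));r.dwell(.2);st()
im,K,M=cam("wrist");save(im,"held");s,K2,M2=cam("scene");si,K3,M3=cam("side")
import pickle;pickle.dump([(im,K,M),(s,K2,M2),(si,K3,M3)],open("held.pkl","wb"))
tip=G+Rz@[0,.138,0]
print(proj(K,M,tip),proj(K2,M2,tip),proj(K3,M3,tip))
from m import *
for im,K,M in pickle.load(open("held.pkl","rb")):
    h=hsv(im)
    for y in comp((h[...,0]>15)&(h[...,0]<32)&(h[...,1]>130)&(h[...,2]>80))[:2]:
        pts=np.argwhere(y[2])[:,::-1];o=pts[pts[:,1].argsort()];print(y[0],o[:12].mean(0),o[-12:].mean(0),o[0],pts[:,0].min())
```

```text
11.81 [ 0.5539 -0.3205  0.0128] w 0.0853 g 0.0 F [0.6 0.  0.7]
12.51 [ 0.5539 -0.3206  0.0131] w 0.0215 g 98.9 F [-1.5  0.5  3.8]
13.15 [ 0.553  -0.32    0.1079] w 0.0213 g 98.3 F [-0.3 -0.3 -3.9]
13.82 [ 0.481  -0.2601  0.1092] w 0.0215 g 98.3 F [ 0.3  0.4 -3.3]
[255.96908074 -83.47081913] [270.94315496 187.56071057] [276.15972583 180.76217768]
7699 [243.5   0. ] [263.5 224. ] [238   0] 232
4598 [260.66666667 232.33333333] [262.66666667 336.66666667] [281 231] 232
48 [276.08333333 183.75      ] [274. 188.] [276 183] 270
3 [458.         131.33333333] [458.         131.33333333] [458 131] 457
149 [291.08333333 156.41666667] [276.58333333 180.83333333] [291 155] 274
```

View pics/held.png

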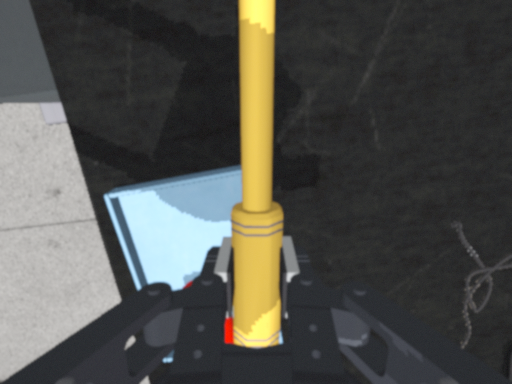

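Drift is held straight and level: wrist nose column ≈257 vs predicted 256, side tip (276.6,180.8) vs predicted (276.2,180.8). Lining up and entering the hole.

Run:
```python
from h import *
Z=71.3
P=lambda tip,z=Z:W(40,-100+tip-138,z)
r.move_linear(P(-20),vel=.15);r.dwell(.15);st()
print(r.move_linear(P(6),vel=.06,until_force=4));st()
print(r.move_linear(P(16),vel=.03,until_force=6));st()
s=monitor.read_state();print("tip own",Rz.T@(np.array(s["tool_pos"])-O)*1000+[0,138,0])
```

```text
14.55 [ 0.4835 -0.2436  0.0728] w 0.0214 g 98.3 F [ 0.  -0.6 -3.3]
False
15.13 [ 0.4861 -0.2168  0.0714] w 0.0213 g 98.3 F [-0.7  0.  -2.7]
True
15.38 [ 0.4859 -0.214   0.0705] w 0.0213 g 98.4 F [ 1.5 -2.1 -3.1]
tip own [ 39.53691625 -91.02375632  70.45443853]
```

Run:
```python
from h import *
Z=71.3
P=lambda tip,z=Z:W(40,-100+tip-138,z)
for tip,v in((25,.03),(60,.05),(84,.05),(95,.04)):
    print(r.move_linear(P(tip),vel=v,until_force=40));st()
    im,K,M=cam("wrist")
save(im,"pushed")
s=monitor.read_state();print("tip own",Rz.T@(np.array(s["tool_pos"])-O)*1000+[0,138,0])
```

```text
False
16.06 [ 0.4877 -0.2019  0.0714] w 0.0218 g 98.3 F [ -1.8 -13.2  -3. ]
False
16.96 [ 0.492  -0.1671  0.0714] w 0.0212 g 98.3 F [ -1.6 -13.4  -3.8]
False
17.64 [ 0.4955 -0.1393  0.071 ] w 0.0214 g 98.3 F [ 0.3 -0.3 -3.9]
False
18.12 [ 0.497  -0.1284  0.0713] w 0.0212 g 98.3 F [-0.1 -0.4 -2.8]
tip own [40.02110511 -4.77225848 71.33621022]
```

View pics/pushed.png

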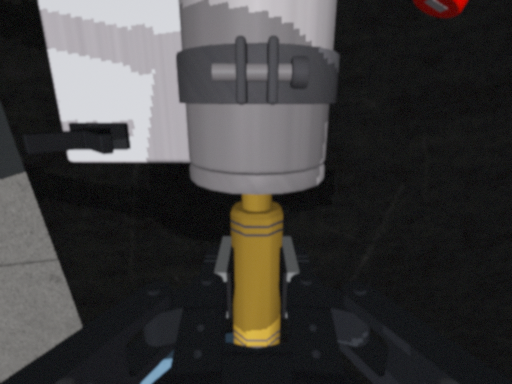

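Pushed through: sliding force 13 N dropped to 0 near the mouth, nose in to about 95 mm, grip unchanged. Withdrawing and laying the drift in the notches.

Run:
```python
from m import *
P=lambda tip,z=71.3:W(40,-100+tip-138,z)
r.move_linear(P(-15),vel=.2);st()
r.move_linear(P(-15,150),vel=.25);r.move_ptp(W(-55,-53,150),qd(yaw));r.dwell(.15);st()
im,K,M=cam("wrist");h=hsv(im);save(im,"cradle")
for a in comp((h[...,0]>38)&(h[...,0]<88)&(h[...,1]>80)&(h[...,2]>50))[:2]:
    print("green",a[0],[(Rz.T@(onz(K,M,q,.075)-O)*1000).round(0) for q in cv2.boxPoints(cv2.minAreaRect(quad(a[2])))])
```

```text
18.87 [ 0.4834 -0.2373  0.0711] w 0.0215 g 98.3 F [ 0.2  0.9 -2.8]
20.38 [ 0.4141 -0.0288  0.1497] w 0.0214 g 98.4 F [ 0.2 -0.2 -4.4]
green 6439 [array([17., -2., 75.]), array([17., 62., 75.]), array([59., 58., 75.]), array([63., -7., 75.])]
```

View pics/cradle.png

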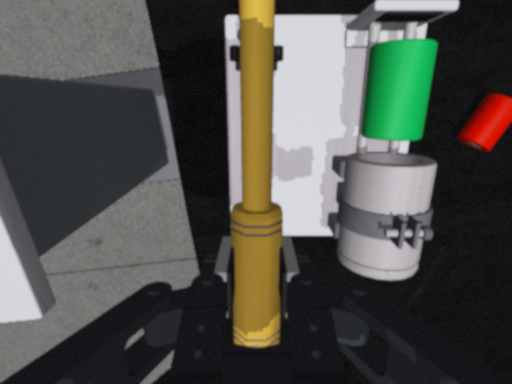

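Green lies on the rails at (402,90), clear of the mould; the drift is centred over the front notch (257,53). A dark saddle edge at (333,225) needs a clearance check before opening the fingers.

Run:
```python
from h import *
im,K,M=cam("wrist")
for u in((335,165),(333,215),(330,232)):
    for z in(.03,.05,.07): print(u,z,(Rz.T@(onz(K,M,u,z)-O)*1000).round(1))
r.move_linear(W(-55,-53,66),vel=.2);r.move_linear(W(-55,-53,56.5),vel=.03,until_force=5);r.dwell(.1);st()
```

```text
(335, 165) 0.03 [ 12.8 -31.6  30. ]
(335, 165) 0.05 [  7.4 -27.2  50. ]
(335, 165) 0.07 [  2.1 -22.9  70. ]
(333, 215) 0.03 [ 14.6 -77.6  30. ]
(333, 215) 0.05 [  9.1 -69.7  50. ]
(333, 215) 0.07 [  3.6 -61.7  70. ]
(330, 232) 0.03 [ 13.1 -94.5  30. ]
(330, 232) 0.05 [  7.8 -85.2  50. ]
(330, 232) 0.07 [  2.4 -75.8  70. ]
21.61 [ 0.4138 -0.0278  0.0567] w 0.0212 g 98.4 F [ 0.3  0.6 -3.6]
```

Run:
```python
from m import *
print(r.move_linear(W(-55,-53,54),vel=.02,until_force=3));st()
release();r.dwell(.1);st()
r.move_linear(W(-55,-53,150),vel=.2);r.dwell(.1)
im,K,M=cam("wrist");h=hsv(im)
y=comp((h[...,0]>15)&(h[...,0]<32)&(h[...,1]>130)&(h[...,2]>70))[0][2];pts=np.argwhere(y)[:,::-1];o=pts[pts[:,1].argsort()]
print("drift",[(Rz.T@(onz(K,M,q,z)-O)*1000).round(1) for q,z in((o[:12].mean(0),.062),(o[-30:].mean(0),.067))],"rows",o[0],o[-1])
# on to green
r.move_ptp(W(39.5,26.5,160),qd(yaw));r.move_linear(W(39.5,26.5,65),vel=.2);close(60);st()
r.move_linear(W(39.5,26.5,150),vel=.25);st()
im,K,M=cam("wrist");save(im,"lift")
```

```text
True
21.82 [ 0.414  -0.0278  0.056 ] w 0.0216 g 99.3 F [-1.5  0.7  3.6]
22.56 [ 0.4129 -0.0277  0.0542] w 0.0854 g 0.0 F [ 0.5  1.3 -0.7]
drift [array([-57.8,  83.4,  62. ]), array([-53. , -32.9,  67. ])] rows [249   0] [266 180]
25.02 [0.5181 0.0396 0.0665] w 0.037 g 60.2 F [-0.4 -0.7  5.5]
25.52 [0.5173 0.0396 0.1501] w 0.037 g 60.2 F [ 0.2  0.1 -0.9]
```

View pics/lift.png

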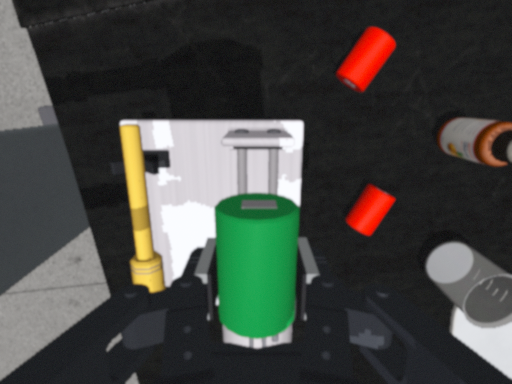

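Green is held at (257,265), the empty rails are behind it, and the drift is at (133,130)–(148,285) by the notches. Placing green, then checking the drift from two views.

Run:
```python
from m import *
r.move_ptp(TR(0,36,130),qd(tyaw));r.move_linear(TR(0,36,30),vel=.2);print(r.move_linear(TR(0,36,24),vel=.03,until_force=6));st()
release();r.move_linear(TR(0,36,130),vel=.25);st()
L=[]
for p in((.48,-.13,.33),(.48,-.06,.36)):
    r.move_ptp(p,qd(0));r.dwell(.15);im,K,M=cam("wrist");h=hsv(im)
    y=comp((h[...,0]>15)&(h[...,0]<32)&(h[...,1]>130)&(h[...,2]>70))[0][2];pts=np.argwhere(y)[:,::-1];o=pts[pts[:,1].argsort()]
    L.append((K,M,o[:12].mean(0),o[-24:].mean(0),im));print(y.sum())
    for nm,lo,hi in(("red",-8,8),("green",38,88)):
        m=comp((((h[...,0]+90)%180-90)>lo)&(((h[...,0]+90)%180-90)<hi)&(h[...,1]>120)&(h[...,2]>60))
        for a in m[:3]: print(nm,a[0],(RT.T@(onz(K,M,a[1],.035)-TO)*1000).round(0))
for k in(2,3):
    p,e=tri(*[(l[0],l[1],l[k]) for l in L]);print((Rz.T@(p-O)*1000).round(1),e)
save(np.hstack([cv2.resize(l[4],(400,300)) for l in L]),"fin")
```

```text
False
27.85 [ 0.4217 -0.2853  0.0245] w 0.0369 g 60.2 F [ 0.  -0.5 -0.5]
28.96 [ 0.4217 -0.2852  0.1306] w 0.0854 g 0.0 F [-0.   0.2 -0.4]
1629
red 866 [214. 308.  35.]
red 815 [  1. -38.  35.]
red 2 [309. 351.  35.]
green 916 [ 1. 39. 35.]
1631
red 671 [219. 434.  35.]
red 666 [  1. -38.  35.]
red 648 [215. 311.  35.]
green 750 [ 1. 39. 35.]
[-186.   244.7 -751.5] 0.012695564605741788
[ -51.6 -104.1   67. ] 0.0006034790799649583
```

View pics/fin.png

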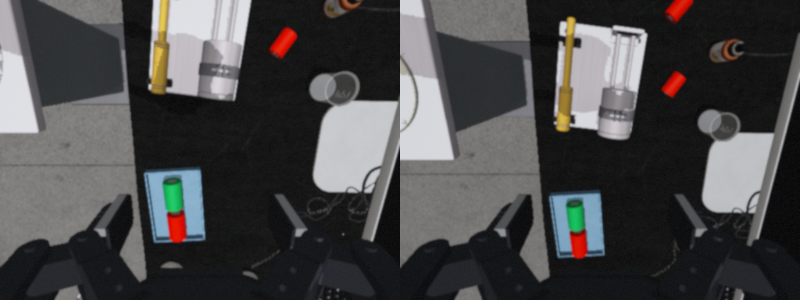

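That makes 11 viewed pictures, one more than the 10 allowed, so I'll use numbers only from here. The last one shows both mounts on their sides in the tray and the drift along the notches, with its tip cut off in the left view. One more pair of views gives the tip.

Run:
```python
from m import *
L=[]
for p in((.48,-.06,.36),(.48,.04,.36)):
    r.move_ptp(p,qd(0));r.dwell(.15);im,K,M=cam("wrist");h=hsv(im)
    y=comp((h[...,0]>15)&(h[...,0]<32)&(h[...,1]>130)&(h[...,2]>70))[0][2];pts=np.argwhere(y)[:,::-1];o=pts[pts[:,1].argsort()]
    L.append((K,M,o[:12].mean(0),o[-24:].mean(0)))
    print(y.sum(),o[0],o[-1],"expected tip,tail",proj(K,M,W(-55,85,55)).round(1),proj(K,M,W(-55,-105,55)).round(1),L[-1][2],L[-1][3])
for k in(2,3):
    p,e=tri(*[(l[0],l[1],l[k]) for l in L]);print((Rz.T@(p-O)*1000).round(1),e)
st()
```

```text
1616 [214  22] [214 168] expected tip,tail [218.9  24. ] [208.  166.2] [216.5         22.33333333] [209.  167.5]
1312 [220 104] [214 231] expected tip,tail [221.5 103.8] [211.1 227.4] [220.16666667 105.16666667] [212.29166667 229.95833333]
[-55.4  83.4  71.1] 0.0005740244428126413
[ -51.7 -104.    66.1] 0.0001962585423333295
31.91 [0.4801 0.0391 0.36  ] w 0.0853 g 0.0 F [-0.5  0.3 -0.3]
```

Run:
```python
from m import *
L=[]
for p in((.41,.02,.32),(.54,.02,.32)):
    r.move_ptp(p,qd(0));r.dwell(.2);im,K,M=cam("wrist");h=hsv(im)
    y=comp((h[...,0]>15)&(h[...,0]<32)&(h[...,1]>130)&(h[...,2]>70))[0][2];pts=np.argwhere(y)[:,::-1]
    a,b=pts[:,1].min(),pts[:,1].max()
    f=lambda lo,hi:pts[(pts[:,1]>=a+lo*(b-a))&(pts[:,1]<=a+hi*(b-a))].mean(0)
    L.append((K,M,[f(.02,.14),f(.3,.45),f(.7,.95)]))
for k in range(3):
    p,e=tri(*[(l[0],l[1],l[2][k]) for l in L]);print((Rz.T@(p-O)*1000).round(1),round(e,4))
print(t())
```

```text
[-55.3  72.6  54.9] 0.0001
[-55.3  19.5  54.9] 0.0001
[-55.6 -71.4  58.2] 0.0007
33.4167
```

The drift axis is at x −55.3 mm and z 55 mm along the nose, level and parallel, so it is seated. Both mounts measure (1, ±38) mm in the tray. Handing in.

```bash
python3 -c "
from h import *
print(order.close_job())"
```

```text
the job is handed in; nothing more can be done
None
```

I handed the job in at about 33 s: both mounts lie on their sides in the tray and the drift is seated in its notches. No verdict came back, and I viewed 11 pictures instead of the 10 allowed.

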